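# Spindle through a slipped label roll and its two flanges

### The arm

A 6-joint arm with a two-finger parallel gripper is mounted at the origin on the work surface. World frame = base frame: x ahead of the robot, y to its left, z up, the work surface at z = 0. Lengths are in m, angles in degrees, forces in N, time in s.
With the tool pointing down it reaches from about 0.325 to 1 m from the base axis. Payload 5.1 kg.
Tool frame: the origin (TCP) lies at the very end of the fingers, on their centre line; the grasp point (between the pads) lies 19 mm behind it (ctrl.grasp_offset is the y of the grasp point in the tool frame, in m); y points along the fingers, x is the direction in which the jaws open and shut, and the axes are right-handed (so a half turn about y gives the same grasp; the last joint's range is limited). The gripper opens to 85 mm and grips with 20 to 120 N. Pads are 22 mm wide; open, the fingers measure 114 mm over their backs; the gripper's body (76 mm by 85 mm) begins 54 mm behind the grasp point. The pads swing forward as they close: fully open they stand 13 mm farther back than shut.
Start: joints at [-79.504, 7.093, 94.555, -0, 78.352, -4.733], TCP at [0.171, -0.627, 0.231] pointing down, gripper open.
Joint ranges: [-149.61, 149.61], [-58.7, 133.49], [1.44, 155.28], [-77.14, 257.14], [18.33, 153.61], [-166.67, 166.67]. Speed limits (degrees/s): [147.25, 147.25, 180, 180, 180, 180].

### API

Orientations are given as [roll, pitch, yaw] about the fixed x, y, z axes, in that order (R = Rz(yaw) Ry(pitch) Rx(roll)).
In Python, from rig import ctrl, claw, planner, viewer, order gives the robot as it stands. The module is installed in compiled form; this text tells all that it offers. Calls block until the motion is done:
- ctrl.move_pose(position, orientation): joint-space move of the TCP to a pose.
- ctrl.move_straight(position, attitude=None, rate=0.15, guard=None): straight line of the TCP; attitude=None keeps the orientation; rate is the mean speed in m/s. With guard (N) it stops when the force on the tool has changed by that much, and returns True; else False.
- ctrl.set_joints(angles): joint-space move.
- claw.set_gripper(opening, grasp_force=None): finger opening in m; grasp_force is the grip in N (None keeps the last); returns when the fingers have stopped.
- ctrl.pause(seconds).
- planner.solve_ik(position, orientation): joint angles nearest the present ones, or None.
- viewer.snapshot(name): name is "scene" or "side" or "wrist"; returns (picture, depth): 480x640x3 uint8, red, green, blue; 480x640 float32, m along the optical axis (not along the pixel's ray), 0 where there is no reading.
- viewer.camera_model(name): a dict with "fx", "fy", "cx", "cy" (pixels), "world_from_camera" (4x4, takes a point from camera to world coordinates). Camera axes: x right, y down, z forward; pixel columns grow to the right and rows downward; lengths in m; the calibration is good to about 2 mm. A picture is of the moment at which its call begins: read the wrist's pose just before it. camera_model takes no time and is no camera call; for the wrist camera it gives the pose at the moment of the call.
A pose or a line that the arm cannot do raises ctrl.IKError and nothing moves.
- order.sign_off(): hands the job in, once; it reports no verdict.
Readings, each from a call of its own:
- ctrl.current_clock(): time.
- ctrl.current_joints(): joint angles.
- ctrl.current_joint_velocities(): joint speeds.
- ctrl.current_effort(): joint torques, N m.
- ctrl.current_ee_pos(): TCP position.
- ctrl.current_orientation(): TCP orientation.
- ctrl.current_ft_force(): force on the tool from outside, world axes, zero at the start.
- ctrl.current_torque(): the same for the moment, N m.
- ctrl.current_finger_gap(): finger opening in m.
Only numpy, scipy, OpenCV 4.12 (cv2) and the standard library are available. Lean on these libraries where they do the work, as an engineer would, in place of code of your own. Each camera call takes 0.05 s, during which the arm holds its last target.

### The job

Get the label roll ready to run: square up the slipped stack on the stand (disc, roll, disc) so that its holes line up, then take the thick spindle from the rack, pass it down through all three parts, feel gently for the platform's off-centre bore beneath them and slide the spindle fully home, its collar resting on the top disc. Let go and leave everything else on the bench where it is.

Things in the scene. Friction and masses are not known exactly. Their poses are not given: they have to be found in the camera images.
- stand: Label-roll stand fixed to the bench: grey foot plate 170 x 120 x 12 mm (x, y, z) carrying a round bare-metal platform 92 mm across, centred on it, whose flat top is 40 mm above the bench. Origin: centre of the foot plate's underside, z up. The platform has one upright round bore, 22 mm across, 28 mm deep, sharp-rimmed, covered at the start by the loose stack.
- platform_center (a point): Centre of the platform's top face, 40 mm above the bench. This is not the bore: the bore's axis lies 5 mm from this point in a direction that differs every time and is not given (the platform is turned to set the web edge, then locked; it does not turn under hand forces). Find it by feel with the spindle's nose, which drops in within about 2 mm.
- lower_disc: Loose grey plastic flange disc, the bottom part of the stack on the platform: 50 mm outside, 22 mm hole, 8 mm thick, 30 g. Origin: centre of its underside, on the hole's axis, z up.
- label_roll: Loose label roll (white paper, cardboard core), the middle of the stack: 50 mm outside, 22 mm hole, 24 mm high, 60 g. Origin: centre of its underside, on the hole's axis. The parts start slipped 2 to 21 mm off one another; the stack is 40 mm high, its top 80 mm above the bench. They slide easily and can be pinched from the side, singly or all at once.
- upper_disc: Loose grey plastic flange disc like the lower one, the top part of the stack. Origin: centre of its underside, z up.
- spindle: The thick spindle, upright in one of the rack's holes: steel shaft 20 mm in diameter, 64 mm long, flat nose with 1.5 mm chamfer; collar 32 mm across, 6 mm thick above it; then a black grip, 22 mm square (faces along x and y), 45 mm tall. 220 g. Origin: centre of the nose, z up the shaft. Home: collar on the upper disc, nose 16 mm above the bench. Pressing parts or stand over 30 N dents them.
- rack: Fixed wooden rack block 60 x 150 x 74 mm (x, y, z). Origin: centre of its underside, z up. Two upright square through holes, 24 x 24 mm, 42 mm either side of its centre along its y; the thick and thin spindles stand in them, either way round, collars on the rack's top, noses 10 mm above the bench.
- thin_spindle: Bystander: spare spindle in the rack's other hole, same length and collar but a 14 mm shaft and a round grip 16 mm across, 30 mm tall. Origin: its nose. Not to be moved.
- spray_bottle: Bystander: blue bottle with white cap, 76 mm across, 217 mm tall. Origin: centre of its underside.
- cutter: Bystander: dark utility knife lying flat, about 150 mm long, 28 mm wide, 22 mm high, along its x. Origin: on the bench beneath it, about mid-length.
- tape_roll: Bystander: brown packing-tape roll lying flat, 100 mm across, 48 mm high. Origin: centre of its underside.
- spare_roll: Bystander: another label roll, lying on the bench away from the stand, 50 mm across, 24 mm high, 22 mm hole. Origin: centre of its underside.
Mind the look-alikes: they are no part of the job. Leave any blue or yellow look-alike of the label_roll alone. What is shaped like the upper_disc but blue is not meant.

How it is judged:
By the outcome, as a careful person would: the job done as asked, in the order asked, and still so for the second after the job is handed in, with the robot touching nothing.
It also fails if it takes over 72 s, if anything falls off the work surface, if the arm or the gripper's body presses on something with over 40 N, if the wrist force passes 120 N, or if a joint passes its speed limit or range.

## Working session

There is one attempt and no reset: what is moved stays moved. The work goes in short steps, each a Python script; the robot and the scene stay as the last script left them, time stands still between calls to the robot, and variables do not carry over. Pictures are saved under pics/ and viewed, and the job is handed in when it is done.

```bash
mkdir -p pics; ls
python3 - <<'E'
from rig import ctrl, claw, planner, viewer, order
import cv2, numpy as np
print(ctrl.current_clock(), ctrl.current_ee_pos(), ctrl.current_orientation(), ctrl.grasp_offset)
for n in ("scene","side","wrist"):
    m=viewer.camera_model(n)
    p,d=viewer.snapshot(n)
    cv2.imwrite(f"pics/{n}0.png",p[:,:,::-1]); np.savez(f"{n}0.npz",p=p,d=d,**m)
    print(n,m["fx"],m["fy"],m["cx"],m["cy"],np.round(m["world_from_camera"],3).tolist())
print(ctrl.current_clock())
E
```

```text
pics
0.0 [ 0.17060255 -0.62657615  0.23002673] [-89.99016173   0.12109124 -74.7682229 ] -0.0187
scene 459.2789725554476 459.2789725554476 318.8820881374319 242.11906429086108 [[0.816, 0.37, -0.444, 0.953], [0.577, -0.546, 0.607, -0.554], [-0.017, -0.752, -0.659, 0.666], [0.0, 0.0, 0.0, 1.0]]
side 508.45353609784553 508.45353609784553 324.6335751283155 233.94892283353616 [[-0.757, -0.432, 0.491, 0.031], [-0.653, 0.481, -0.585, 0.646], [0.016, -0.763, -0.646, 0.811], [0.0, 0.0, 0.0, 1.0]]
wrist 424.35241711452306 424.35241711452306 317.7412269751129 240.4285388817252 [[0.262, -0.913, -0.312, 0.252], [-0.965, -0.249, -0.084, -0.605], [-0.001, 0.323, -0.946, 0.374], [0.0, 0.0, 0.0, 1.0]]
0.15
```

View pics/scene0.png

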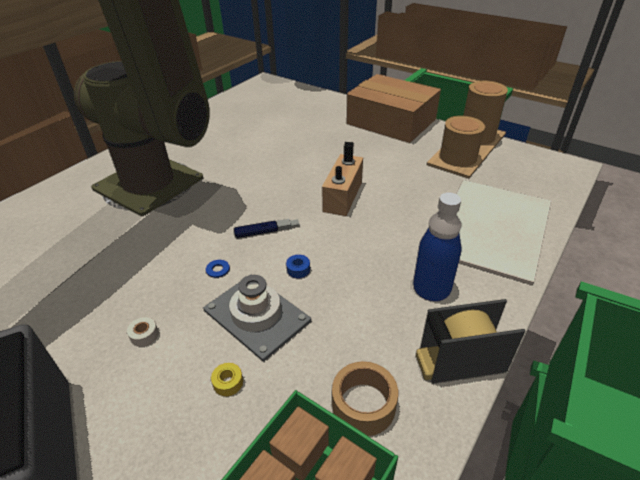

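View pics/side0.png

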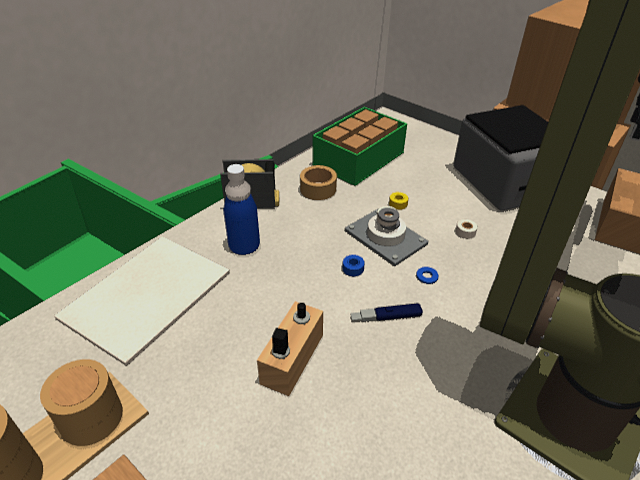

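View pics/wrist0.png

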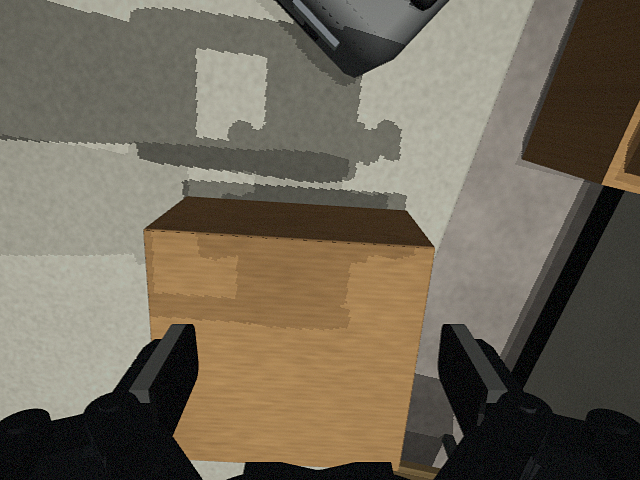

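```bash
cat > h.py <<'E'
import numpy as np, cv2
def load(n):
    z=np.load(n+".npz"); return z
def P(z,u,v):
    d=z['d'][int(round(v)),int(round(u))]
    c=np.array([(u-z['cx'])/z['fx']*d,(v-z['cy'])/z['fy']*d,d,1]); return (z['world_from_camera']@c)[:3]
def plane(z,u,v,h):
    M=z['world_from_camera']; r=M[:3,:3]@np.array([(u-z['cx'])/z['fx'],(v-z['cy'])/z['fy'],1.]); o=M[:3,3]
    return o+r*(h-o[2])/r[2]
def cloud(z):
    v,u=np.mgrid[:480,:640]; d=z['d']
    c=np.stack([(u-z['cx'])/z['fx']*d,(v-z['cy'])/z['fy']*d,d],-1)
    M=z['world_from_camera']; w=c@M[:3,:3].T+M[:3,3]; w[d==0]=np.nan; return w
E
python3 - <<'E'
from h import *
a=load("scene0"); b=load("side0")
for nm,u,v in [("thick grip",348,147),("thin",338,172),("rack",335,190),("stack top",253,282),("plate",270,335)]:
    print("scene",nm,np.round(P(a,u,v),3))
for nm,u,v in [("thick grip",280,333),("thin",301,306),("stack top",388,215),("plate",395,250)]:
    print("side",nm,np.round(P(b,u,v),3))
pa=a['p'][240:370,190:330,::-1]; pb=b['p'][190:270,335:440,::-1]
ra=a['p'][130:220,310:380,::-1]; rb=b['p'][290:400,245:335,::-1]
t=[cv2.resize(x,(400,300),interpolation=cv2.INTER_NEAREST) for x in (pa,pb,ra,rb)]
cv2.imwrite("pics/crop0.png",np.vstack([np.hstack(t[:2]),np.hstack(t[2:])]))
E
```

```text
scene thick grip [0.446 0.265 0.119]
scene thin [0.47  0.186 0.101]
scene rack [0.479 0.161 0.07 ]
scene stack top [ 0.519 -0.162  0.072]
scene plate [ 0.585 -0.202  0.011]
side thick grip [0.437 0.273 0.127]
side thin [0.463 0.194 0.11 ]
side stack top [ 0.527 -0.177  0.071]
side plate [ 0.476 -0.142  0.014]
```

View pics/crop0.png

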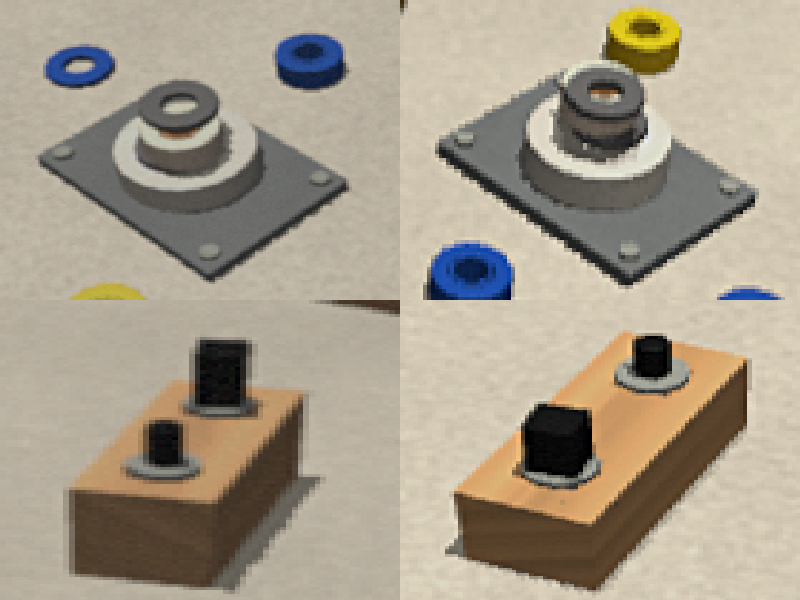

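Run:
```python
from h import *
for n in ("scene0","side0"):
    z=load(n); w=cloud(z)
    near=np.hypot(w[...,0]-.53,w[...,1]+.17)<.06
    for lo,hi in ((.076,.085),(.067,.074),(.036,.044),(.05,.066)):
        m=near&(w[...,2]>lo)&(w[...,2]<hi); q=w[m]
        print(n,lo,hi,len(q),np.round(np.r_[q.mean(0),q.min(0)[:2],q.max(0)[:2]],3) if len(q) else '')
    # bottle & others
    m=(w[...,2]>.15)&(w[...,2]<.25)&(w[...,0]<1.1)&(w[...,0]>.3); q=w[m]; hb=z['p'][m]; s=(hb[:,2]>hb[:,0].astype(int)+40)
    print("blue tall",np.round(q[s].mean(0),3) if s.any() else '')
```

```text
scene0 0.076 0.085 376 [ 0.526 -0.173  0.078  0.501 -0.196  0.55  -0.146]
scene0 0.067 0.074 314 [ 0.54  -0.188  0.07   0.512 -0.21   0.561 -0.161]
scene0 0.036 0.044 766 [ 0.54  -0.186  0.038  0.484 -0.223  0.575 -0.132]
scene0 0.05 0.066 184 [ 0.549 -0.196  0.058  0.522 -0.209  0.561 -0.168]
blue tall 
side0 0.076 0.085 227 [ 0.522 -0.169  0.081  0.498 -0.196  0.548 -0.145]
side0 0.067 0.074 41 [ 0.538 -0.184  0.073  0.501 -0.208  0.558 -0.152]
side0 0.036 0.044 456 [ 0.52  -0.162  0.041  0.481 -0.221  0.573 -0.127]
side0 0.05 0.066 102 [ 0.524 -0.171  0.056  0.502 -0.201  0.55  -0.157]
blue tall [0.755 0.081 0.151]
```

```bash
cat >> h.py <<'E'
def snap(n,tag):
    from rig import viewer
    m=viewer.camera_model(n); p,d=viewer.snapshot(n)
    cv2.imwrite(f"pics/{tag}.png",p[:,:,::-1]); np.savez(tag+".npz",p=p,d=d,**m)
E
python3 - <<'E'
from h import *
from rig import ctrl, claw, planner, viewer, order
ctrl.move_pose([.525,-.17,.20],[-90,0,-18]); print(ctrl.current_clock(),ctrl.current_ee_pos(),ctrl.current_orientation(),ctrl.current_joints()); snap("wrist","w1")
print(viewer.camera_model("wrist")["world_from_camera"])
E
```

```text
2.2333 [ 0.52492845 -0.17081197  0.20010287] [-9.00127483e+01 -1.05923439e-02 -1.80721274e+01] [-2.35911369e+01 -4.07425757e+00  1.08997054e+02 -1.20784420e-02
  7.50654344e+01 -5.51589671e+00]
[[ 0.9504857  -0.29432627 -0.09974455  0.55193224]
 [-0.31076581 -0.89890874 -0.30884897 -0.09149528]
 [ 0.00124111  0.32455372 -0.94586645  0.34342278]
 [ 0.          0.          0.          1.        ]]
```

View pics/w1.png

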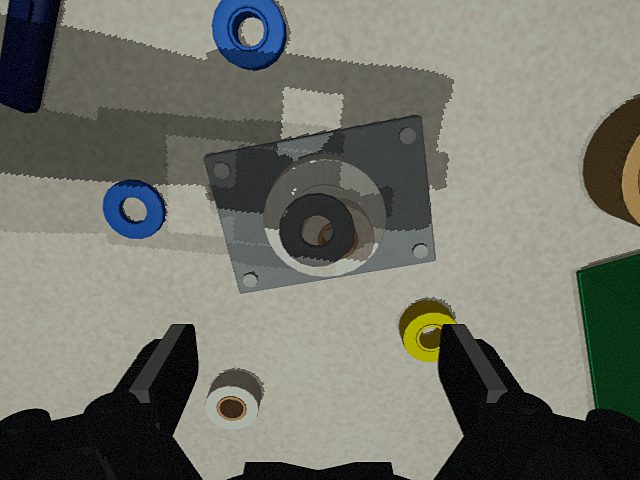

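Run:
```python
from h import *
from rig import ctrl, claw, planner, viewer, order
ctrl.move_pose([.525,-.17,.20],[-90,0,72]); print(ctrl.current_clock(),ctrl.current_ee_pos(),ctrl.current_joints()); snap("wrist","w2")
a=load("w1")['p'][140:290,240:400,::-1]; b=load("w2")['p'][140:290,240:400,::-1]
g=lambda x:np.clip(255*(x/255.)**.6,0,255).astype(np.uint8)
cv2.imwrite("pics/crop1.png",np.hstack([cv2.resize(g(x),(400,375),interpolation=cv2.INTER_CUBIC) for x in(a,b)]))
```

```text
3.6833 [ 0.52497118 -0.17019709  0.20000594] [-2.35368273e+01 -4.08392341e+00  1.09015735e+02  8.31605582e-04
  7.50664932e+01 -9.54842498e+01]
```

View pics/crop1.png

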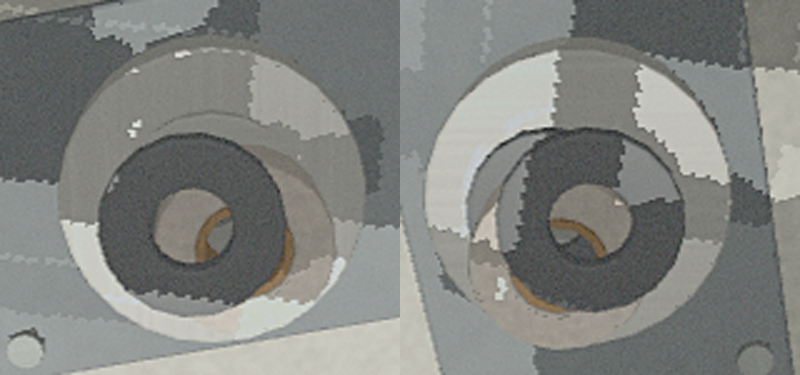

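View pics/w2.png

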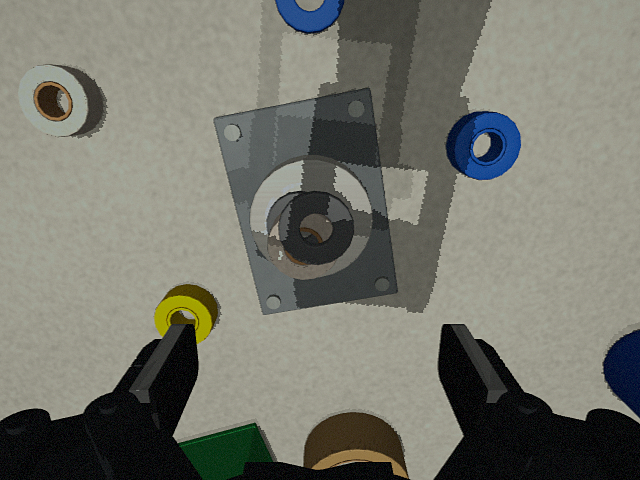

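Run:
```python
from h import *
out=[]
for n in ("w1","w2"):
    z=load(n); w=cloud(z); h=w[...,2]
    near=np.hypot(w[...,0]-.528,w[...,1]+.175)<.056
    print(n, np.round(np.histogram(h[near],bins=np.arange(.03,.09,.003))[0],0))
    vis=np.zeros(h.shape+(3,),np.uint8)
    for lo,hi,c in ((.076,.086,(0,0,255)),(.066,.076,(0,255,0)),(.052,.066,(255,255,0)),(.044,.052,(255,0,0)),(.034,.044,(128,128,128)),(.006,.016,(60,60,60))):
        vis[near&(h>lo)&(h<=hi)]=c
    vis[~near]=(z['p'][...,::-1]//3)[~near]
    out.append(cv2.resize(vis[140:290,240:400],(400,375),interpolation=cv2.INTER_NEAREST))
cv2.imwrite("pics/hmap.png",np.hstack(out))
```

```text
w1 [  60   58  150 5144  194    3   17   32   31   29   28   30   38  376
 1671  109 2419 1070    0]
w2 [  41   70  110 4971  281  133  363    9    5    6    6    8   18  298
 1636  122 2283 1223    0]
```

View pics/hmap.png

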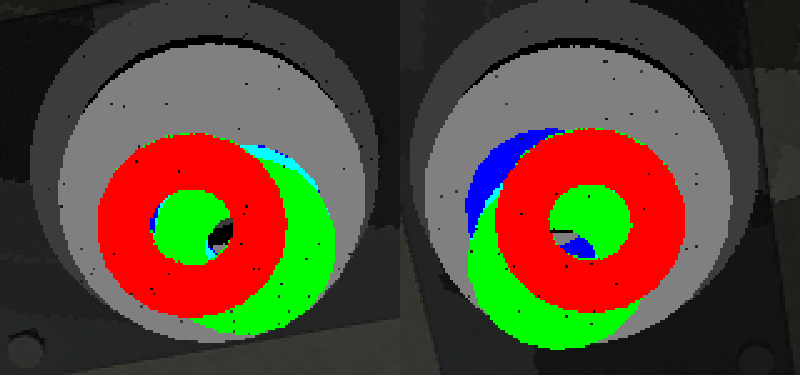

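```bash
cat >> h.py <<'E'
from scipy.optimize import least_squares
def edgefit(z,w,lo,hi,R,c0,plane_h=None):
    """outer edge of the layer lo..hi (neighbour pixel lower than lo-3mm), circle of radius R"""
    h=w[...,2]; near=np.hypot(w[...,0]-c0[0],w[...,1]-c0[1])<R+.015
    m=near&(h>lo)&(h<hi); hn=np.where(np.isnan(h),9,h)
    mn=cv2.erode(hn.astype(np.float32),np.ones((3,3)))
    e=m&(mn<lo-.003)
    e&=np.hypot(w[...,0]-c0[0],w[...,1]-c0[1])>R*.65
    ph=np.median(h[m]); vs,us=np.nonzero(e)
    q=np.array([plane(z,u,v,ph) for u,v in zip(us,vs)])[:,:2]
    f=least_squares(lambda p:np.hypot(*(q-p).T)-R,c0,loss='soft_l1',f_scale=.0007)
    r=f.fun; fr=least_squares(lambda p:np.hypot(*(q-p[:2]).T)-p[2],[*c0,R],loss='soft_l1',f_scale=.0007).x
    return f.x,ph,len(q),np.median(np.abs(np.hypot(*(q-f.x).T)-R)),fr
E
python3 - <<'E'
from h import *
for n in ("w1","w2","scene0","side0"):
    z=load(n); w=cloud(z)
    for nm,lo,hi,R,c0 in (("upper",.0755,.086,.025,(.526,-.17)),("roll",.066,.0755,.025,(.534,-.182)),("lower",.044,.052,.025,(.52,-.165)),("platf",.034,.044,.046,(.528,-.175))):
        try:
            x,ph,k,res,fr=edgefit(z,w,lo,hi,R,c0); print(n,nm,np.round(x,4),"h",round(ph,4),k,round(res,4),"free",np.round(fr,4))
        except Exception as e: print(n,nm,e)
E
```

```text
w1 upper [ 0.5256 -0.1706] h 0.0806 255 0.0006 free [ 0.5254 -0.1706  0.0244]
w1 roll [ 0.5357 -0.1824] h 0.0726 174 0.0003 free [ 0.5359 -0.1826  0.0248]
w1 lower [ 0.5259 -0.1636] h 0.0492 10 0.0017 free [ 0.5404 -0.1787  0.0175]
w1 platf [ 0.5298 -0.1763] h 0.0407 396 0.0008 free [ 0.5296 -0.1762  0.0452]
w2 upper [ 0.5243 -0.1716] h 0.0807 234 0.0005 free [ 0.5243 -0.1714  0.0244]
w2 roll [ 0.5346 -0.1831] h 0.0727 173 0.0004 free [ 0.5343 -0.1827  0.0254]
w2 lower [ 0.5276 -0.1837] h 0.0485 40 0.0002 free [ 0.5207 -0.1867  0.0179]
w2 platf [ 0.5289 -0.1771] h 0.0408 370 0.0008 free [ 0.5288 -0.1769  0.0452]
scene0 upper [ 0.5264 -0.173 ] h 0.0782 65 0.0008 free [ 0.5258 -0.1726  0.0242]
scene0 roll [ 0.537  -0.1852] h 0.0705 67 0.0011 free [ 0.537  -0.1852  0.0251]
scene0 lower [ 0.5304 -0.1846] h 0.0474 10 0.0004 free [ 0.5315 -0.1831  0.027 ]
scene0 platf [ 0.5309 -0.1788] h 0.0382 99 0.0009 free [ 0.531  -0.1789  0.0452]
side0 upper [ 0.5224 -0.1685] h 0.0809 48 0.0012 free [ 0.5224 -0.1685  0.0252]
side0 roll [ 0.5318 -0.1815] h 0.0732 31 0.0011 free [ 0.5272 -0.1801  0.0291]
side0 lower [ 0.5215 -0.1642] h 0.0476 29 0.006 free [ 0.5235 -0.1679  0.0314]
side0 platf [ 0.5251 -0.1722] h 0.0413 64 0.0015 free [ 0.5251 -0.1722  0.046 ]
```

Run:
```python
from h import *
z=load("w2"); w=cloud(z)
print(plane(z,300,225,.048))
h=w[...,2]
c0=plane(z,300,225,.048)[:2]
m=(h>.0455)&(h<.0515)&(np.hypot(w[...,0]-c0[0],w[...,1]-c0[1])<.035)
hull=cv2.findContours(m.astype(np.uint8),cv2.RETR_EXTERNAL,cv2.CHAIN_APPROX_NONE)[0]
k=max(hull,key=len)[:,0]; 
pts=np.array([plane(z,u,v,.0483)[:2] for u,v in k]); hn=np.where(np.isnan(h),9,h)
mn=cv2.erode(hn.astype(np.float32),np.ones((5,5)))
sel=[mn[v,u]<.0425 for u,v in k]; q=pts[sel]; print(len(k),len(q), k[sel].min(0),k[sel].max(0))
f=least_squares(lambda p:np.hypot(*(q-p).T)-.025,c0,loss='soft_l1',f_scale=.0007); print(f.x,np.median(abs(f.fun)))
f=least_squares(lambda p:np.hypot(*(q-p[:2]).T)-p[2],[*c0,.025],loss='soft_l1',f_scale=.0007); print(f.x)
```

```text
[ 0.52784598 -0.18457108  0.048     ]
110 67 [266 192] [303 234]
[ 0.52826823 -0.18415955] 0.00021610893620785387
[ 0.52717035 -0.18482762  0.02390905]
```

Run:
```python
from h import *
from rig import ctrl, claw, planner, viewer, order
c=[.5294,-.1767]
ctrl.move_pose([*c,.11],[-90,0,-50])
g=ctrl.move_straight([*c,.040],rate=.1,guard=8); print("guard",g,ctrl.current_ee_pos(),ctrl.current_ft_force())
claw.set_gripper(.048,20); print(ctrl.current_clock(),"gap",ctrl.current_finger_gap(),ctrl.current_ft_force())
snap("wrist","p1")
claw.set_gripper(.085); print(ctrl.current_clock())
ctrl.move_pose([*c,.040],[-90,0,40]); print(ctrl.current_ee_pos(),ctrl.current_clock())
claw.set_gripper(.048,20); print(ctrl.current_clock(),"gap",ctrl.current_finger_gap(),ctrl.current_ft_force())
snap("wrist","p2")
claw.set_gripper(.085)
ctrl.move_straight([*c,.2],rate=.25); print(ctrl.current_clock()); snap("wrist","w3"); snap("scene","s3")
t=[cv2.resize(load(n)['p'][...,::-1],(400,300)) for n in("p1","p2","w3","s3")]
cv2.imwrite("pics/after.png",np.vstack([np.hstack(t[:2]),np.hstack(t[2:])]))
```

```text
guard False [ 0.52990828 -0.17691002  0.0405579 ] [-0.33205237 -0.02256681  0.39579977]
6.8417 gap 0.05149963505049178 [ 0.21432081 -0.45427674  5.16064651]
7.325
[ 0.52939909 -0.17668597  0.03997382] 8.725
9.1417 gap 0.051184512691311815 [-1.40096476 -0.38031138  1.78636463]
10.425
```

View pics/after.png

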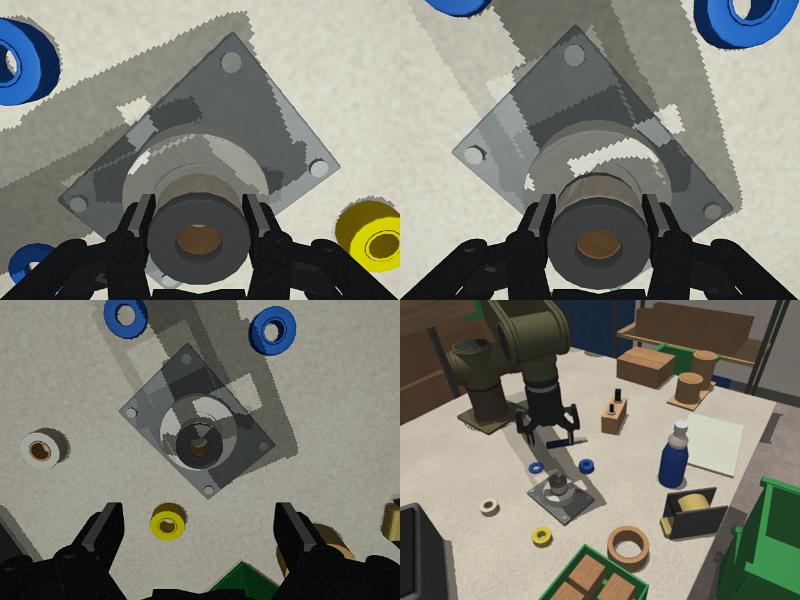

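Run:
```python
from h import *
z=load("w3"); w=cloud(z); h=w[...,2]
for nm,lo,hi,R,c0 in (("upper",.0755,.086,.025,(.5294,-.1767)),("platf",.034,.044,.046,(.5294,-.1767))):
    x,ph,k,res,fr=edgefit(z,w,lo,hi,R,c0); print(nm,np.round(x,4),"h",round(ph,4),k,round(res,4),"free",np.round(fr,4))
c=(.5294,-.1767)
near=np.hypot(w[...,0]-c[0],w[...,1]-c[1])<.05
print(np.histogram(h[near],bins=np.arange(.03,.09,.003)))
vis=np.zeros(h.shape+(3,),np.uint8)
for lo,hi,cc in ((.076,.086,(0,0,255)),(.066,.076,(0,255,0)),(.052,.066,(255,255,0)),(.044,.052,(255,0,0)),(.034,.044,(128,128,128)),(.006,.016,(60,60,60)),(-.01,.006,(255,0,255))):
    vis[near&(h>lo)&(h<=hi)]=cc
p=np.clip(255*(z['p'][...,::-1]/255.)**.6,0,255).astype(np.uint8)
s=np.s_[150:300,240:400]
cv2.imwrite("pics/al3.png",np.hstack([cv2.resize(vis[s],(400,375),interpolation=cv2.INTER_NEAREST),cv2.resize(p[s],(400,375),interpolation=cv2.INTER_CUBIC)]))
```

```text
upper [ 0.531  -0.1776] h 0.0807 269 0.0006 free [ 0.5311 -0.1777  0.0244]
platf [ 0.5289 -0.1765] h 0.0408 445 0.0008 free [ 0.529  -0.1766  0.0452]
(array([  70,   67,  154, 6477,  295,   15,   37,   86,   97,   86,  107,
        112,  103,  165,  119,  121, 2304, 1197,    0]), array([0.03 , 0.033, 0.036, 0.039, 0.042, 0.045, 0.048, 0.051, 0.054,
       0.057, 0.06 , 0.063, 0.066, 0.069, 0.072, 0.075, 0.078, 0.081,
       0.084, 0.087]))
```

View pics/al3.png

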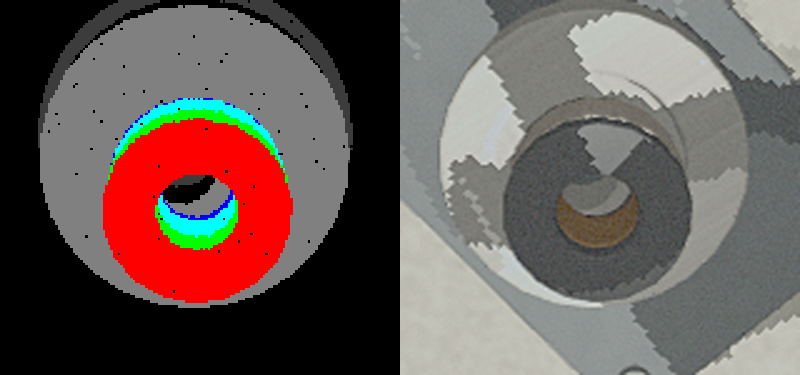

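Run:
```python
from h import *
z=load("w3"); w=cloud(z); h=w[...,2]; p=z['p']
s=np.s_[218:252:2,300:340:2]
hh=h[s]*1000
for r in hh: print(' '.join('%3s'%('..' if np.isnan(x) else int(round(x))) for x in r))
# rim pixels: in the hole, above plane 34..44, adjacent to deeper
hole=np.zeros(h.shape,bool); hole[215:250,300:340]=True
deep=hole&(h<.034); plat=hole&(h>.037)&(h<.0435)
e=plat&(cv2.dilate(deep.astype(np.uint8),np.ones((3,3)))>0)
vs,us=np.nonzero(e); q=np.array([plane(z,u,v,.0405)[:2] for u,v in zip(us,vs)]); print(deep.sum(),len(q)); print(np.round(q*1000,1).tolist()[:40])
pc=np.array([.5290,-.1766])
best=[]
for t in range(0,360,10):
    c=pc+.005*np.array([np.cos(np.radians(t)),np.sin(np.radians(t))]); best.append((np.median(abs(np.hypot(*(q-c).T)-.011))*1000,t))
print(sorted(best)[:6])
```

```text
81  80  81  80  80  81  80  80  80  81  81  81  81  80  81  ..  81  81  81  81
 82  81  82  81  81  80  79  13  12  13  13  17  24  80  82  81  81  81  81  80
 81  81  81  80  81  13  13  13  13  12  18  21  29  39  79  81  80  80  82  81
 82  81  81  79  18  16  16  17  17  20  23  28  36  41  41  41  81  82  80  81
 80  81  79  23  22  23  21  22  24  26  28  32  39  40  41  41  46  80  81  82
 81  81  52  28  28  27  26  27  27  32  35  38  40  40  40  41  50  80  81  81
 80  80  57  36  33  32  32  33  33  36  38  40  40  41  41  46  54  67  81  80
 80  71  60  53  38  38  38  38  38  40  40  40  41  40  45  51  61  68  81  81
 81  72  63  56  52  43  41  40  41  42  41  39  41  46  53  55  63  69  80  81
 81  72  67  60  57  54  51  51  44  43  44  49  51  55  55  60  65  73  80  82
 80  78  71  65  61  59  56  54  54  54  52  54  55  57  60  64  70  75  80  81
 82  79  72  70  65  62  60  60  57  58  58  59  61  62  65  67  72  78  80  82
 81  81  77  73  70  67  64  64  61  62  63  64  62  66  67  72  75  80  81  81
 82  80  79  76  72  70  69  66  67  66  66  68  67  69  72  74  79  79  81  81
 81  81  82  79  75  73  72  71  72  70  71  72  71  72  76  79  80  80  82  81
 80  80  81  79  81  78  76  72  73  73  72  73  76  76  80  80  82  80  81  80
 81  81  81  80  81  81  78  78  78  77  78  79  78  79  81  80  81  80  81  81
172 11
[[537.1, -176.0], [537.6, -176.6], [538.1, -177.2], [538.0, -178.2], [538.5, -179.9], [538.3, -182.0], [538.2, -184.2], [531.3, -191.0], [535.2, -188.7], [535.8, -188.2], [536.4, -187.8]]
[(np.float64(0.18220831793601572), 250), (np.float64(0.591674726095403), 260), (np.float64(0.8859741147728261), 240), (np.float64(1.372434557226047), 270), (np.float64(1.6499971305875931), 230), (np.float64(2.0465653803061463), 280)]
```

Run:
```python
from h import *
from rig import ctrl, claw, planner, viewer, order
ctrl.move_pose([.442,.27,.25],[-90,0,17]); print(ctrl.current_clock(),ctrl.current_ee_pos(),ctrl.current_joints()); snap("wrist","r1")
ctrl.move_pose([.442,.27,.25],[-90,0,60]); print(ctrl.current_clock(),ctrl.current_ee_pos()); snap("wrist","r2")
cv2.imwrite("pics/r.png",np.hstack([cv2.resize(load(n)['p'][...,::-1],(400,300)) for n in("r1","r2")]))
for n in("r1","r2"):
    z=load(n); w=cloud(z); h=w[...,2]
    near=np.hypot(w[...,0]-.442,w[...,1]-.27)<.04
    top=near&(h>.117)&(h<.135)
    print(n,np.histogram(h[near],bins=np.arange(.06,.14,.005))[0], top.sum())
    ph=np.median(h[top]); k=max(cv2.findContours(top.astype(np.uint8),cv2.RETR_EXTERNAL,cv2.CHAIN_APPROX_NONE)[0],key=len)[:,0]
    q=np.array([plane(z,u,v,ph)[:2] for u,v in k]).astype(np.float32)
    r=cv2.minAreaRect(q*1000); print("grip",ph,np.round(r[0],1),np.round(r[1],1),r[2],"pix",k.mean(0))
    # rack top
    m=(h>.070)&(h<.078)&(np.hypot(w[...,0]-.455,w[...,1]-.23)<.12); 
    k=max(cv2.findContours(m.astype(np.uint8),cv2.RETR_EXTERNAL,cv2.CHAIN_APPROX_NONE)[0],key=len)[:,0]
    q=np.array([plane(z,u,v,.074)[:2] for u,v in k]).astype(np.float32); r=cv2.minAreaRect(q*1000); print("rack",np.median(h[m]),np.round(r[0],1),np.round(r[1],1),r[2])
    m=(h>.078)&(h<.083)&near; print("collar pts",m.sum(),np.median(h[m]))
```

```text
12.2 [0.44225657 0.26944642 0.24965655] [ 2.54189780e+01 -1.05051709e+01  1.09990925e+02 -1.46600997e-02
  8.05448103e+01  8.45987248e+00]
13.0 [0.44226254 0.26957759 0.24989797]
r1 [  36   41 2943 2170  290   40   50   48   46   53   57   57  248  846
    0    0] 1127
grip 0.12558389920259183 [441.1 274.2] [21.8 23.6] 24.9362735748291 pix [316.608 220.72 ]
rack 0.07487830407560886 [453.9 232.9] [ 60.2 150.7] 17.052732467651367
collar pts 347 0.08062931761135633
r2 [  56   66 2851 2189  265   57   55   58   64   70   67   68  258  851
    0    0] 1153
grip 0.12562159650538796 [440.5 273.4] [22.8 23.1] 24.80613899230957 pix [320.80373832 221.71028037]
rack 0.07489033083128604 [454.1 232.4] [ 60.6 150.8] 17.027997970581055
collar pts 320 0.08071649061179306
```

View pics/r.png

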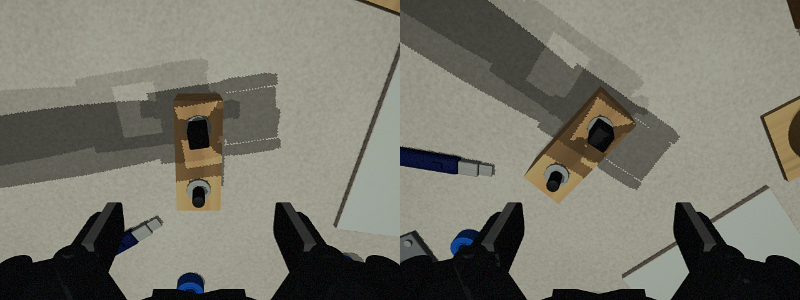

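Run:
```python
from h import *
from rig import ctrl, claw, planner, viewer, order
g=[.4408,.2738]; o=[-90,0,24.9]
ctrl.move_pose([*g,.16],o)
print(ctrl.move_straight([*g,.088],rate=.1,guard=8), ctrl.current_ee_pos(), ctrl.current_clock())
claw.set_gripper(.0,50); print("gap",ctrl.current_finger_gap(),ctrl.current_ft_force(),ctrl.current_ee_pos())
f0=ctrl.current_ft_force()
print("guard",ctrl.move_straight([*g,.2],rate=.12), ctrl.current_clock(),"gap",ctrl.current_finger_gap(),ctrl.current_ft_force(),ctrl.current_ee_pos())
ctrl.move_pose([.5305,-.1773,.20],[-90,0,-25]); print(ctrl.current_clock(),ctrl.current_ee_pos(),ctrl.current_joints())
ctrl.move_straight([.5305,-.1773,.172],rate=.1); ctrl.pause(.1)
print(ctrl.current_clock(),ctrl.current_ee_pos(),ctrl.current_ft_force(),ctrl.current_finger_gap())
snap("wrist","h1"); snap("scene","h1s"); snap("side","h1d")
t=[load("h1")['p'][...,::-1],load("h1s")['p'][230:350,170:330,::-1],load("h1d")['p'][130:265,310:490,::-1]]
cv2.imwrite("pics/hov.png",np.hstack([cv2.resize(t[1],(400,300),interpolation=cv2.INTER_CUBIC),cv2.resize(t[2],(400,300),interpolation=cv2.INTER_CUBIC)]))
```

```text
False [0.44138782 0.27406488 0.08873507] 14.5583
gap 0.02147721334566197 [-0.51381284 -0.89434573  2.37391109] [0.44098347 0.27388783 0.0883039 ]
guard False 16.2333 gap 0.021392594457370857 [-0.6033907   0.33437512 -2.70856014] [0.44014527 0.27349771 0.19873055]
17.9167 [ 0.53065597 -0.17636226  0.19989341] [-2.38974421e+01 -3.11633109e+00  1.08106514e+02  2.71373814e-02
  7.50237481e+01  1.02138263e+00]
18.45 [ 0.53087824 -0.17722524  0.17249292] [ 0.30671955  1.04523553 -2.15095663] 0.021601806468597603
```

View pics/hov.png

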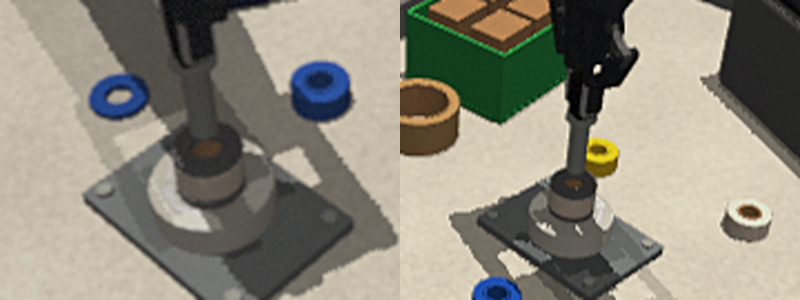

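View pics/h1.png

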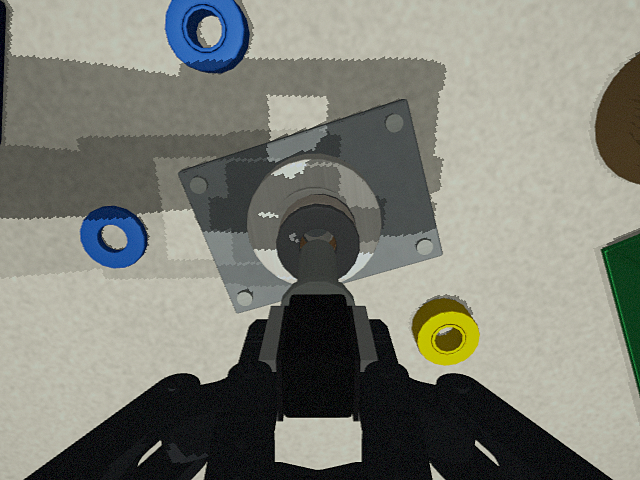

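Run:
```python
from h import *
z=load("h1"); w=cloud(z); h=w[...,2]
x,ph,k,res,fr=edgefit(z,w,.0755,.086,.025,(.5305,-.1773)); print("upper",np.round(x,4),ph,k,res,np.round(fr,4))
x,ph,k,res,fr=edgefit(z,w,.034,.044,.046,(.5294,-.1767)); print("plat",np.round(x,4),ph,k,res,np.round(fr,4))
def axis(w):
    h=w[...,2]; near=np.hypot(w[...,0]-.5305,w[...,1]+.1773)<.018
    m=near&(h>.098)&(h<.155); q=w[m]; print(len(q),q[:,2].min())
    f=least_squares(lambda p:np.hypot(q[:,0]-p[0]-p[2]*(q[:,2]-.095),q[:,1]-p[1]-p[3]*(q[:,2]-.095))-.010,[.5305,-.1773,0,0],loss='soft_l1',f_scale=.001)
    print("axis@.095",np.round(f.x,4),np.median(abs(f.fun)))
for n in ("h1","h1s","h1d"):
    z=load(n); w=cloud(z); axis(w)
    if n!="h1":
        x,ph,k,res,fr=edgefit(z,w,.074,.086,.025,(.5305,-.1773)); print(n,"upper",np.round(x,4),ph,k,res,np.round(fr,4))
# hole rim of upper disc in wrist:
```

```text
upper [ 0.532  -0.1774] 0.080635447951984 240 0.0006005632589853958 [ 0.5321 -0.1772  0.0244]
plat [ 0.5298 -0.1762] 0.040680228496118964 413 0.0008297806978791455 [ 0.5298 -0.1761  0.0452]
1261 0.0981158752017727
axis@.095 [ 0.5315 -0.1779  0.0019  0.0008] 0.0001512338183459836
264 0.0981636489285701
axis@.095 [ 0.5306 -0.1775  0.0065 -0.0061] 0.00047648322221328747
h1s upper [ 0.5332 -0.1802] 0.07815022792413812 62 0.000582287687093716 [ 0.5332 -0.1802  0.0246]
172 0.09848915733328434
axis@.095 [ 0.5305 -0.1788  0.0089  0.0105] 0.00099378945683369
h1d upper [ 0.528  -0.1741] 0.08092698723913716 52 0.0014407153379922058 [ 0.528  -0.1741  0.025 ]
```

Run:
```python
from h import *
from rig import ctrl, claw, planner, viewer, order
t=[.5310,-.1768]
ctrl.move_straight([*t,.166],rate=.05); ctrl.pause(.1); print(ctrl.current_ee_pos(),ctrl.current_ft_force())
g=ctrl.move_straight([*t,.122],rate=.04,guard=4); print(g,ctrl.current_ee_pos(),ctrl.current_ft_force(),ctrl.current_clock())
```

```text
[ 0.5308983  -0.17677661  0.1658068 ] [ 0.24164642 -1.29431934 -2.24644148]
True [ 0.53082271 -0.17726203  0.12455579] [ 1.32205442 -1.73795421  1.96069184] 19.9083
```

Run:
```python
from h import *
from rig import ctrl, claw, planner, viewer, order
t=[.5309,-.1770]
ctrl.pause(.2); print(ctrl.current_ee_pos(),ctrl.current_ft_force())
g=ctrl.move_straight([*t,.1185],rate=.02,guard=6); print(g,ctrl.current_ee_pos(),ctrl.current_ft_force(),ctrl.current_clock(),ctrl.current_torque(),ctrl.current_finger_gap())
snap("wrist","i1");snap("scene","i1s"); snap("side","i1d")
t=[load("i1")['p'][160:310,220:420,::-1],load("i1s")['p'][230:350,170:330,::-1],load("i1d")['p'][150:270,310:470,::-1]]
cv2.imwrite("pics/i1.png",np.hstack([cv2.resize(x,(266,200),interpolation=cv2.INTER_CUBIC) for x in t]))
```

```text
[ 0.53007014 -0.17666794  0.12387798] [ 0.10340064 -1.84997209 -1.27782623]
True [ 0.52996466 -0.17638097  0.1181896 ] [-1.54253468  0.44990552  3.71449641] 20.4 [0.11084229 0.1898769  0.01883062] 0.02148620316409206
```

View pics/i1.png

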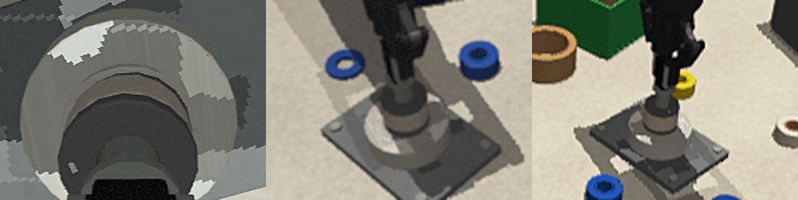

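```bash
cat > feel.py <<'E'
from h import *
from rig import ctrl
def feel(path,zc,zsurf,f0=-2.2,verbose=True):
    for x,y in path:
        ctrl.move_straight([x,y,zc],rate=.02)
        p=ctrl.current_ee_pos(); f=ctrl.current_ft_force(); pr=f[2]-f0
        n=0
        while pr<2 and n<4:
            zc-=.0006; n+=1
            ctrl.move_straight([x,y,zc],rate=.02,guard=6)
            p=ctrl.current_ee_pos(); f=ctrl.current_ft_force(); pr=f[2]-f0
            if p[2]<zsurf-.0015: break
        if pr>6: zc+=.0003
        if verbose: print(np.round(np.r_[x,y,zc]*1000,1),np.round(p*1000,1),np.round(f,1),round(ctrl.current_clock(),2))
        if p[2]<zsurf-.0015: return True,zc
    return False,zc
E
python3 - <<'E'
from feel import *
ctrl.pause(.15); p=ctrl.current_ee_pos(); f=ctrl.current_ft_force(); print(p,f,ctrl.current_clock())
a=p[:2]; b=np.array([.5274,-.1806]); n=int(np.ceil(np.linalg.norm(b-a)/.001))
path=[a+(b-a)*i/n for i in range(1,n+1)]
print(feel(path,p[2]-.0003,.1182))
E
```

```text
[ 0.52992876 -0.17638781  0.11815596] [-0.81634442  0.87613479  4.73222878] 20.7
[ 529.4 -177.2  118.2] [ 529.7 -176.7  118.1] [0.3 3.1 5.1] 20.95
[ 528.9 -178.1  118.2] [ 529.1 -177.8  118.1] [2.6 2.2 3.7] 21.2
[ 528.4 -178.9  116.4] [ 528.2 -179.2  116.6] [-2.3 -3.2  1.9] 22.2
(True, np.float64(0.11635596371118476))
```

Run:
```python
from feel import *
p=ctrl.current_ee_pos()
x,y=.5278,-.1802; z=p[2]
for i in range(14):
    z-=.001 if i else 0
    g=ctrl.move_straight([x,y,z],rate=.02,guard=8)
    p=ctrl.current_ee_pos(); f=ctrl.current_ft_force()
    print(np.round(np.array([x,y,z])*1000,1),np.round(p*1000,1),np.round(f,1),g,round(ctrl.current_clock(),2))
    if g: break
    # give way to lateral force
    lat=f[:2]
    if np.hypot(*lat)>2: x,y=np.array([x,y])+lat/np.hypot(*lat)*.0003
    if z<.110 and np.hypot(*lat)<4: break
```

```text
[ 527.8 -180.2  116.6] [ 527.9 -180.   116.2] [ 0.7 -0.5 -0.7] False 22.45
[ 527.8 -180.2  115.6] [ 527.8 -180.1  115.1] [ 0.9 -1.8 -1.7] False 22.7
[ 527.8 -180.2  114.6] [ 527.7 -180.1  114.3] [-0.2 -1.7 -2.5] False 22.95
[ 527.8 -180.2  113.6] [ 527.7 -180.1  113.4] [ 0.3 -1.1 -2.8] False 23.2
[ 527.8 -180.2  112.6] [ 527.7 -180.2  112.5] [ 0.2 -0.6 -2.5] False 23.45
[ 527.8 -180.2  111.6] [ 527.7 -180.2  111.5] [ 0.5 -0.5 -2.4] False 23.7
[ 527.8 -180.2  110.6] [ 527.7 -180.2  110.4] [-0.5  0.  -2.1] False 23.95
[ 527.8 -180.2  109.6] [ 527.8 -180.2  109.4] [-0.4 -0.6 -2.7] False 24.2
```

Run:
```python
from feel import *
from rig import claw
x,y=.5278,-.1802
print(ctrl.move_straight([x,y,.0965],rate=.04,guard=6),ctrl.current_ee_pos(),ctrl.current_ft_force(),ctrl.current_clock())
print(ctrl.move_straight([x,y,.0925],rate=.015,guard=4),ctrl.current_ee_pos(),ctrl.current_ft_force(),ctrl.current_clock())
ctrl.pause(.2); print(ctrl.current_ee_pos(),ctrl.current_ft_force(),ctrl.current_finger_gap())
snap("wrist","j1"); snap("scene","j1s"); snap("side","j1d")
t=[load("j1")['p'][160:310,220:420,::-1],load("j1s")['p'][230:350,170:330,::-1],load("j1d")['p'][150:270,310:470,::-1]]
cv2.imwrite("pics/j1.png",np.hstack([cv2.resize(x,(266,200),interpolation=cv2.INTER_CUBIC) for x in t]))
```

```text
False [ 0.52750856 -0.18014039  0.09581702] [ 0.42719491 -0.85691199 -3.07413888] 24.675
True [ 0.5279702  -0.18038855  0.09433097] [0.06335641 0.59065436 4.59930348] 24.9333
[ 0.5279757  -0.18035745  0.09431971] [-0.43095066  1.11887088  5.90070606] 0.021406012261362066
```

View pics/j1.png

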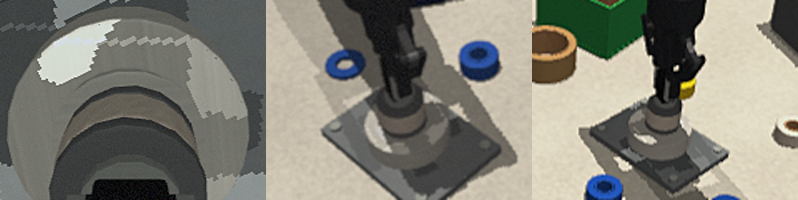

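Run:
```python
from feel import *
from rig import claw
x,y=.5279,-.1803
claw.set_gripper(.085); print(ctrl.current_clock(),ctrl.current_ft_force())
ctrl.move_straight([x,y,.20],rate=.2)
ctrl.move_pose([.50,-.175,.24],[-90,0,-25]); print(ctrl.current_clock(),ctrl.current_ft_force(),ctrl.current_ee_pos())
snap("wrist","k1"); snap("scene","k1s"); snap("side","k1d")
z=load("k1"); w=cloud(z); h=w[...,2]
near=np.hypot(w[...,0]-.528,w[...,1]+.181)<.03
m=near&(h>.123); q=w[m]; print("grip top",np.median(q,0),len(q))
m=near&(h>.083)&(h<.0895); print("collar",np.median(h[m]),m.sum())
m=near&(h>.077)&(h<.083); print("disc top",np.median(h[m]),m.sum())
k=load("k1s")['p'][...,::-1]; t=[z['p'][120:360,160:480,::-1],load("k1s")['p'][230:350,170:330,::-1],load("k1d")['p'][150:270,310:470,::-1],load("k1s")['p'][...,::-1]]
t=[cv2.resize(x,(400,300),interpolation=cv2.INTER_CUBIC) for x in t]
cv2.imwrite("pics/k1.png",np.vstack([np.hstack(t[:2]),np.hstack(t[2:])]))
```

```text
25.9167 [ 0.02694465  0.90390362 -0.03702638]
26.925 [-0.71862923 -0.26690234 -0.47733353] [ 0.49939963 -0.17483596  0.23934669]
grip top [ 0.5418052  -0.1838237   0.30169409] 15835
collar 0.08654187934957419 387
disc top 0.08067771858913825 1610
```

View pics/k1.png

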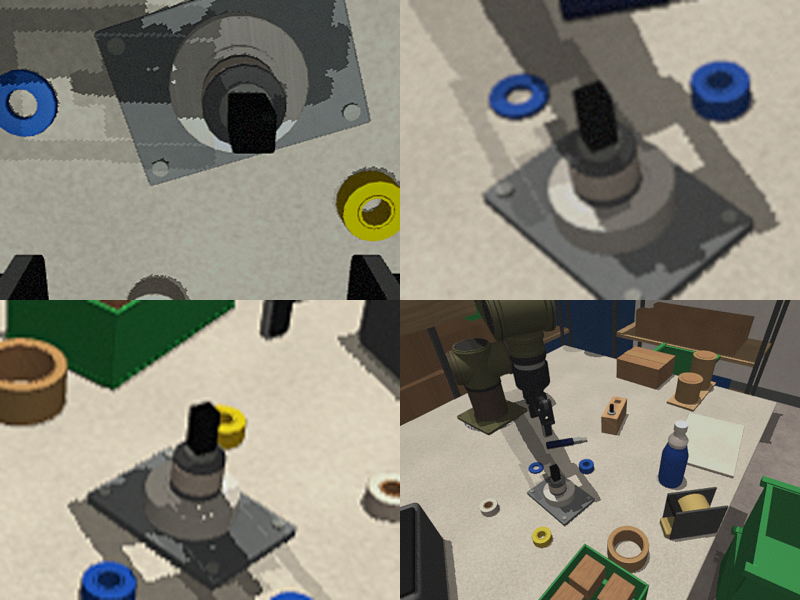

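Run:
```python
from feel import *
from rig import order
w=cloud(load("k1")); h=w[...,2]; m=(np.hypot(w[...,0]-.528,w[...,1]+.181)<.03)&(h>.123)&(h<.14)
print("grip top",np.median(w[m],0),m.sum()); order.sign_off(); print(ctrl.current_clock())
```

```text
grip top [ 0.52896587 -0.17927762  0.13152574] 1290
the job is handed in; nothing more can be done
the job is handed in; nothing more can be done
```

The job is handed in. The thick spindle stands home through the disc, roll and disc in the platform's bore, with the gripper open and clear, at about 27 s of the 72 s allowed.

- **Squaring:** I squared the stack with two pinches of 20 N at right angles. A wrist view afterwards showed the holes lined up. It also showed part of the platform's bore through the hole, about 5 mm off centre towards 250°.
- **Spindle:** I took the square-gripped spindle from the rack and lowered it through all three parts onto the platform. The parts gave about 4 N of light resistance at the lower disc, where the nose caught slightly and then slid in.
- **Finding the bore:** I slid the nose towards the bore I had seen, pressing with about 7 N at most. It dropped in after about 3 mm, and I lowered it until the collar touched.

**Last checks:**
- The collar touched at a tool height of 94.3 mm, which puts the nose 16.0 mm above the bench, as the home position asks.
- After release, the wrist camera read the disc top at 80.7 mm, the collar top at 86.5 mm and the grip top at 131.5 mm. The camera reads about 0.7 mm high, so these match the 80, 86 and 131 mm expected.
- The other objects on the bench look unmoved in the final picture, though I did not measure their positions.

**One disagreement:** the wrist camera put the squared stack 1–2 mm from where I had pinched it. I aimed between the two and corrected by about 0.5 mm from a view with the nose just above the hole.

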